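# Hook the tool arm onto the slotted strip

### The job

Pick up the wooden tool arm that has two steel hook tabs on its back plate and press both tabs into the top row of slots in the slotted stand until the plate lies flat and pushes the spring pin in, then slide it down until the hooks are fully home and the pin springs out again above the plate, and let go. The strip's exact height is not known, so feel for the slots and work gently, forcing nothing. Leave the other things on the bench where they are.

Things in the scene. Friction and masses are not known exactly. Their poses are not given: they have to be found in the camera images.
- bracket: The tool arm, 0.14 to 0.28 kg, standing upright on the bench. Origin: bottom edge of the steel plate, middle of its back face; z up, +x out of the back face (the way the hooks point). Plate 64 wide (y), 52 tall (z), x -5 to 0. Wooden arm 16 wide (y), z 0 to 32, from the plate to x = -105, then an end stop 46 tall to x = -113. All in mm.
- grip (a point): Where to grasp the tool arm: bracket frame (-55, 0, 22) mm, on the arm's middle; grasp across its 16 mm width (y), from above. 10 mm either way along x is as good.
- hooks (a point): Midpoint between the tips of the two steel hook tabs, at the underside of their necks: bracket frame (11.5, 0, 34) mm. Tabs at y = +20 and -20, each 7 wide: a neck z 34 to 44 standing 11.5 out of the back face; its last 5 mm (x 6.5 to 11.5) also reaches down to z = 24, so each hook is 20 tall.
- stand: Slotted stand, fixed. Origin on the bench under the middle of the steel strip's front face; z up, +x from the front face into the strip: press along +x with the bracket's x axis parallel to it. Strip 5 thick, 96 wide, nominal z 26 to 172, free space behind. Three rows of two slots at y = +20 and -20, each 11 wide, 23 tall, bottom edges at nominal z 40, 85, 130. All in mm.
- row (a point): Nominal point midway between the two top-row slots, at the height of their bottom edges, on the front face (stand frame 0, 0, 130 mm). The strip was clamped by hand: all slots and the pin are really up to 15 mm higher or lower than nominal (unmeasured); sideways and in depth they are true. Home nominally puts the bracket's origin at stand z = 96.
- post_top (a point): Top of the left post (stand frame 8, 56.5, 172 mm). The two posts, 16 mm square, flank the strip (outer faces y = +-65). In bracket terms: tabs touch the strip's face with the bracket's origin at stand x = -11.5; plate flat at x = 0; from there it comes down 10 to 13 mm until the necks rest on the slots' bottom edges. Let go, the arm may droop 4 degrees.
- plunger (a joint): Spring pin in the strip's front face midway between the slot columns, 8 mm across, round nose, axis 23.5 mm above the true bottom edges of the top row. 0 = out (nose 5 mm out of the face); grows as pushed in, in m, 0.005 when the plate lies flat over it. Pushes back with 5 N, 8 N when flush. With the hooks home, the plate's top is just below it and it is back at 0.
- plain_block: The plain wooden block without hooks (bystander): 64 wide x 52 tall plate, arm 22 wide x 32 tall, 105 long overall; origin and axes as for the tool arm.
- caliper: Flat steel caliper, 160 long, 8 thick, lying on the bench (bystander); origin at its middle.
- jar: Clear jar with white lid, 56 across, 60 tall (bystander); origin under its centre.
- hammer: Hammer lying on the bench (bystander).
- dish: White shallow dish, 70 across, 22 tall (bystander); origin under its centre.
- bezel: Small brass ring, 26 across, 8 tall, lying flat (bystander); origin under its centre.
- soldering_block: Grey soldering slab, 90 x 60 x 14 (bystander); origin under its centre.
- dap: Short steel cylinder, 28 across, 28 tall (bystander); origin under its centre.

How it is judged:
On the way, in this order (a step that is already met when the one before it is completed fails the run):
1. the tool arm is lifted clear of the bench (height (world z) of bracket above 0.05 m), for 0.1 s.
2. both tabs are through the top row: plate flat on the strip (within 3.5 mm), pin pushed in at least 2 mm (x of bracket in the frame of stand above -0.0035 m and z of bracket in the frame of stand above 0.086 m and value of joint plunger above 0.002 m), for 0.1 s.
At the end, for the whole second after the job is handed in: The tool arm hangs by its hooks in the top row: foot of the plate within 4 mm of the strip's face, 5 mm of its middle, 79 to 113 mm above the bench; upright and square within 7 degrees; spring pin out within 1.5 mm; at rest (x of bracket in the frame of stand between -0.004 and 0.003 m and y of bracket in the frame of stand between -0.005 and 0.005 m and z of bracket in the frame of stand between 0.079 and 0.113 m and value of joint plunger below 0.0015 m and angle between bracket's own z axis and vertical below 0.12 rad and angle between the y axis of bracket and the y axis of stand, either way round below 0.12 rad and linear speed of bracket below 0.02 m/s); the robot touches nothing.
It fails at once if the tool arm is forced against the stand with more than 40 N (contact force between bracket and stand above 40 N).
It fails at once if the robot itself pushes on the stand with more than 15 N (contact force between any of the fingers, the arm and stand above 15 N).
It fails at once if another thing on the bench is moved by more than 30 mm (distance of any of plain_block, caliper, jar, hammer, dish, bezel, soldering_block, dap from where it was at the start of the episode above 0.03 m).
It also fails if it takes over 64 s, if anything falls off the work surface, if the arm or the gripper's body presses on something with over 40 N, if the wrist force passes 120 N, or if a joint passes its speed limit or range.

### The arm

A 6-joint arm with a two-finger parallel gripper is mounted at the origin on the work surface. World frame = base frame: x ahead of the robot, y to its left, z up, the work surface at z = 0. Lengths are in m, angles in rad, forces in N, time in s.
With the tool pointing down it reaches from about 0.275 to 0.875 m from the base axis. Payload 12.5 kg.
Tool frame: the origin (TCP) lies at the very end of the fingers, on their centre line; the grasp point (between the pads) lies 19 mm behind it; z points along the fingers, y is the direction in which the jaws open and shut (so a half turn about z gives the same grasp; the last joint's range is limited). The gripper opens to 85 mm and grips with 20 to 120 N. Pads are 22 mm wide; open, the fingers measure 114 mm over their backs; the gripper's body (76 mm by 85 mm) begins 54 mm behind the grasp point. The pads swing forward as they close: fully open they stand 13 mm farther back than shut.
Start: joints at [-1.343, 0.351, 1.652, -0, 1.139, -0.085], TCP at [0.169, -0.523, 0.231] pointing down, gripper open.
Joint ranges: [-2.75, 2.75], [-0.79, 2.1], [0.01, 2.65], [-1.57, 4.71], [0.07, 3.14], [-2.87, 2.87]. Speed limits (rad/s): [2.22, 2.22, 2.79, 3.14, 3.14, 3.14].

### API

Orientations are given as a unit quaternion [w, x, y, z].
In Python, from cell import bot, planner, telemetry, vision, order, finder gives the robot as it stands. Calls block until the motion is done:
- bot.move_ptp(position, orientation): joint-space move of the TCP to a pose.
- bot.move_linear(position, frame=None, velocity=0.15, max_force=None): straight line of the TCP; frame=None keeps the orientation; velocity is the mean speed in m/s. With max_force (N) it stops when the force on the tool has changed by that much, and returns True; else False.
- bot.goto_joints(angles): joint-space move.
- bot.open_gripper() and bot.close_gripper(grasp_force=None): open the fingers fully, or close them until they stop; grasp_force is the grip in N (None keeps the last).
- bot.dwell(seconds).
- planner.ik(position, orientation): joint angles nearest the present ones, or None.
- telemetry.state(): the state.
- vision.camera(name): name is "scene" or "top"; returns the picture (420x560x3 uint8, red, green, blue); there is no depth.
- vision.camera_model(name): a dict with "fov_y" (degrees; the focal length in pixels is half the picture's height over the tangent of half this angle, whatever the lens; pixels are square), "cx", "cy" (the principal point, pixels), "k1" (the pictures are not rectified: a ray, as slopes to the right and down, at radius r is drawn at 1 + k1 r^2 times it, then the intrinsics apply), "R" (3x3) and "t" (3): a world point X has camera coordinates R X + t. Camera axes: x right, y down, z forward; pixel columns grow to the right and rows downward; lengths in m; the calibration is good to about 2 mm. A picture is of the moment at which its call begins. camera_model takes no time and is no camera call.
A pose or a line that the arm cannot do raises bot.IKError and nothing moves.
- order.sign_off(): hands the job in, once; it reports no verdict.
Trained networks look in the newest picture that a camera, given by its name, has taken for a name from the list of things; names that differ only in an ending like _2 or _b are one class to them, and where a whole thing is asked for, a point or a joint stands for the part that bears it (a point fixed in the world has none). Each returns a list of dicts, best first, with "confidence" (0 to 1); they miss things now and then, are a little off and sometimes report something else, mostly with a low value. They report only what shows in the picture. A call takes as long as a camera call.
- finder.find_in(target, camera): "extent" ([left, top, width, height] as shares, 0 to 1, of the picture: columns of its width, rows of its height, round what is visible of it).
The state is a dict: "time": time; "joints": joint angles; "joint_vel": joint speeds; "tau": joint torques, N m; "tcp_pos": TCP position; "orientation": TCP orientation; "contact_force": force on the tool from outside, world axes, zero at the start; "ft_torque": the same for the moment, N m; "grip_width": opening from 0.0 (shut) to 1.0 (fully open).
Only numpy, scipy, OpenCV 4.12 (cv2) and the standard library are available. Lean on these libraries where they do the work, as an engineer would, in place of code of your own. Each camera call takes 0.05 s, during which the arm holds its last target.

## Working session

There is one attempt and no reset: what is moved stays moved. The work goes in short steps, each a Python script; the robot and the scene stay as the last script left them, time stands still between calls to the robot, and variables do not carry over. Pictures are saved under pics/ and viewed, and the job is handed in when it is done.

```bash
ls; mkdir -p pics
python3 - <<'E'
from cell import bot, planner, telemetry, vision, order, finder
import cv2
for n in("scene","top"):
    im=vision.camera(n); cv2.imwrite(f"pics/{n}0.png",im[:,:,::-1]); print(n,vision.camera_model(n))
    for t in ("bracket","stand","plain_block"):
        print(t,finder.find_in(t,n)[:3])
print(telemetry.state())
E
```

```text
pics
scene {'fov_y': 54.91508425092549, 'cx': 288.324123624273, 'cy': 210.7500968101147, 'k1': 0.00596839653820776, 'R': array([[ 0.57570632,  0.81756255, -0.01239787],
       [ 0.67510468, -0.48383624, -0.55689871],
       [-0.46129806,  0.31224025, -0.83048788]]), 't': array([-0.30019291, -0.30706469,  1.29614097])}
bracket [{'extent': [0.5757, 0.3567, 0.0816, 0.0719], 'confidence': 0.94}]
stand [{'extent': [0.4918, 0.4921, 0.1566, 0.2476], 'confidence': 0.79}]
plain_block [{'extent': [0.2923, 0.5548, 0.0718, 0.1086], 'confidence': 0.65}, {'extent': [0.5818, 0.3507, 0.0739, 0.0729], 'confidence': 0.4}]
top {'fov_y': 56.65964359915281, 'cx': 280.8110957604888, 'cy': 206.90915426314015, 'k1': 0.014206294780655096, 'R': array([[-0.01968   , -0.99978422,  0.00664972],
       [-0.99527577,  0.01895794, -0.09521937],
       [ 0.09507276, -0.00849222, -0.9954341 ]]), 't': array([0.01981778, 0.56306825, 1.05584329])}
bracket [{'extent': [0.3157, 0.5476, 0.0602, 0.0998], 'confidence': 0.75}, {'extent': [0.1675, 0.5571, 0.1639, 0.11], 'confidence': 0.25}]
stand [{'extent': [0.4571, 0.3486, 0.1175, 0.1421], 'confidence': 0.77}]
plain_block [{'extent': [0.6566, 0.5505, 0.04, 0.091], 'confidence': 0.86}]
{'time': 0.4, 'joints': array([-1.34259806e+00,  3.50761429e-01,  1.65189648e+00, -1.09012527e-05,
        1.13912638e+00, -8.45929845e-02]), 'joint_vel': array([-0.00146211, -0.00153838, -0.00028374, -0.00024023, -0.00058055,
        0.00044568]), 'tau': array([-8.97539758e-04, -5.05600870e+01, -2.91369331e+01, -1.04257424e-04,
        1.63940487e-03, -3.75205957e-06]), 'tcp_pos': array([ 0.1692533 , -0.52323677,  0.23121918]), 'orientation': array([-9.52171023e-05,  9.87794752e-01,  1.55761096e-01, -1.18118146e-05]), 'contact_force': array([-0.46048698,  0.11814591,  0.03239682]), 'ft_torque': array([ 0.00801172, -0.01096088,  0.00051203]), 'grip_width': 1.0012095114706}
```

View pics/scene0.png

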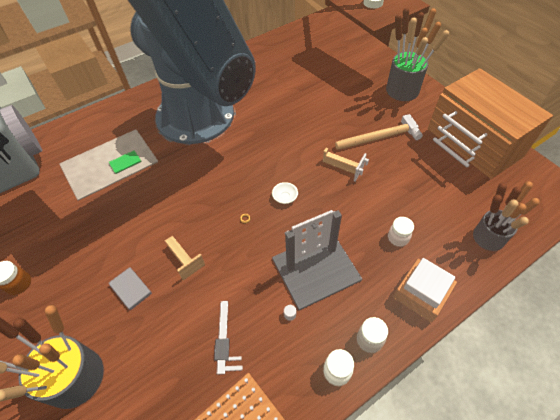

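View pics/top0.png

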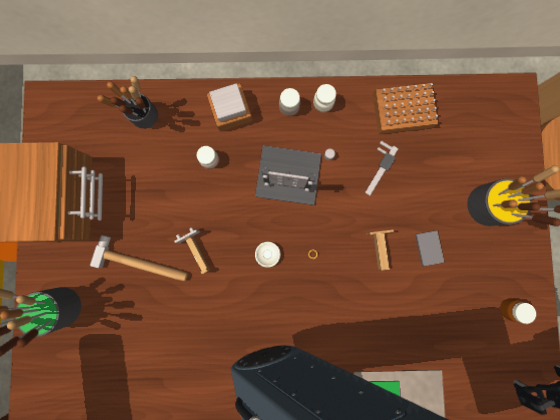

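Run:
```python
import cv2
a=cv2.imread("pics/top0.png"); b=cv2.imread("pics/scene0.png")
# crops x5
cv2.imwrite("pics/c1.png",cv2.resize(a[220:300,90:230],None,fx=5,fy=5,interpolation=cv2.INTER_CUBIC))
cv2.imwrite("pics/c2.png",cv2.resize(a[140:220,240:340],None,fx=7,fy=7,interpolation=cv2.INTER_CUBIC))
cv2.imwrite("pics/c3.png",cv2.resize(b[200:320,260:380],None,fx=5,fy=5,interpolation=cv2.INTER_CUBIC))
cv2.imwrite("pics/c4.png",cv2.resize(b[130:200,300:390],None,fx=8,fy=8,interpolation=cv2.INTER_CUBIC))
```

```text
(no output)
```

View pics/c1.png

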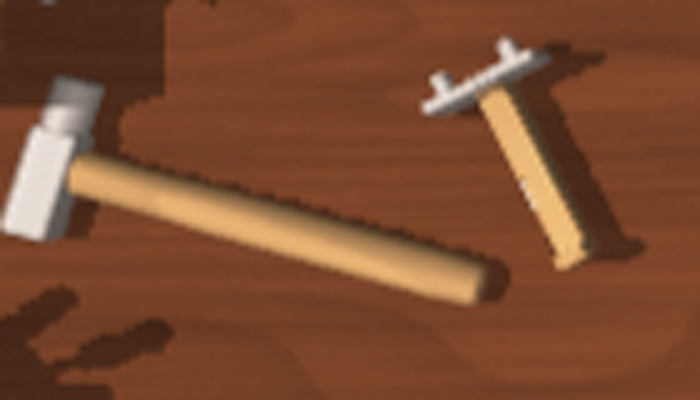

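View pics/c2.png

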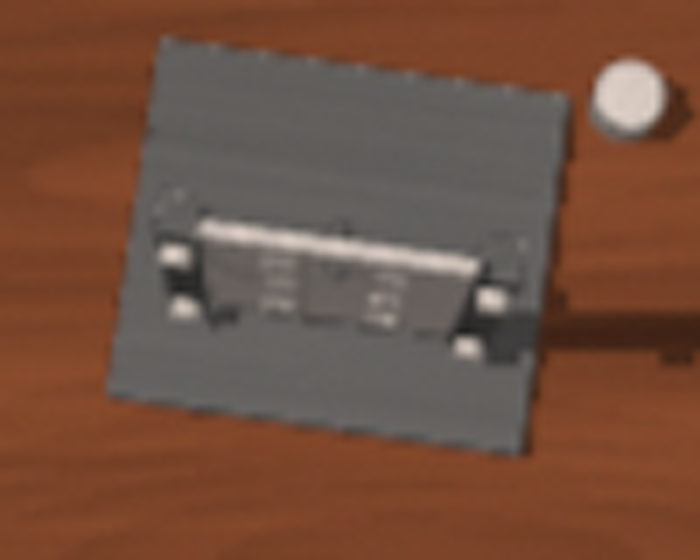

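View pics/c3.png

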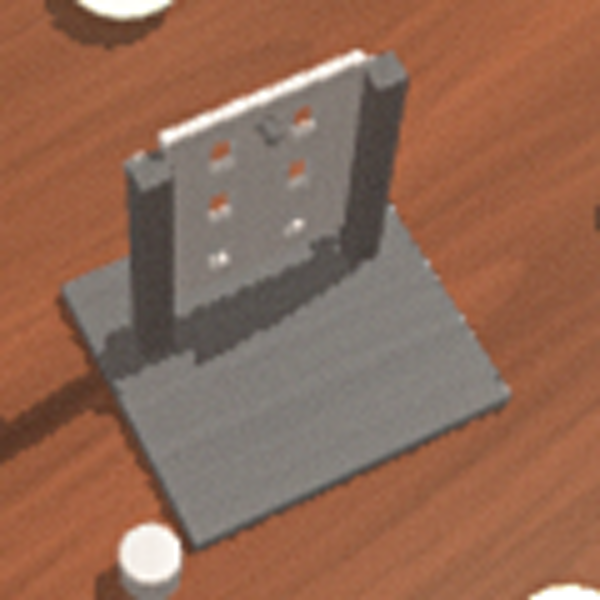

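View pics/c4.png

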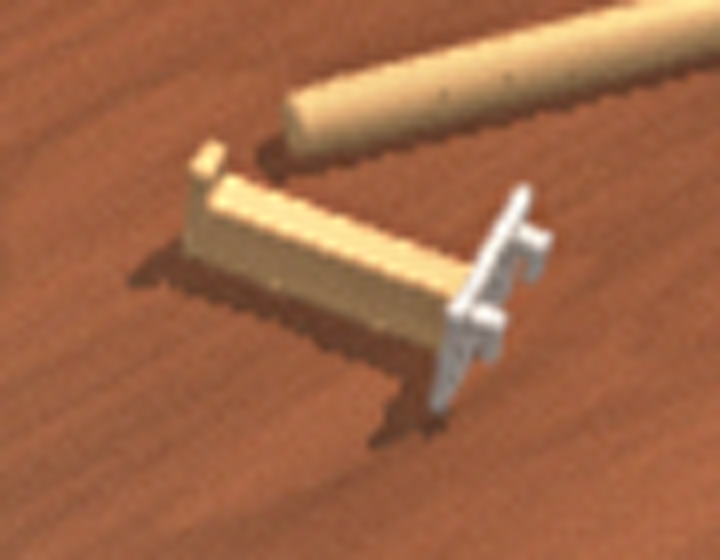

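The pictures show the tool arm, with its hooks, at top (195,250) with the hooks pointing up the picture, which is +x. The stand is at top (289,177), and the plain block is at (382,248). I can't yet tell which way the strip's front faces, so I'll fit projected stand models to both views.

```bash
cat > h.py <<'E'
import numpy as np, cv2
from cell import vision
from scipy.optimize import least_squares
M={n:vision.camera_model(n) for n in("scene","top")}
def proj(n,X):
    m=M[n];c=np.atleast_2d(X)@m["R"].T+m["t"];s=c[:,:2]/c[:,2:]
    s=s*(1+m["k1"]*(s**2).sum(1,keepdims=True));f=210/np.tan(np.radians(m["fov_y"]/2))
    return s*f+[m["cx"],m["cy"]]
def back(n,px,z):
    r=least_squares(lambda q:(proj(n,[q[0],q[1],z])[0]-px),[0.5,0]).x
    return r
def world(p,L):  # p=x,y,yaw ; L mm
    L=np.atleast_2d(L)/1000;c,s=np.cos(p[2]),np.sin(p[2])
    return np.c_[p[0]+c*L[:,0]-s*L[:,1],p[1]+s*L[:,0]+c*L[:,1],L[:,2]]
E
python3 - <<'E'
from h import *
# strip top edge in top view (crop 240,140 scale 7), z~.172
for p in [(200,228),(480,265),(200,222),(175,252),(185,305),(490,297),(467,347)]:
    q=(240+p[0]/7,140+p[1]/7); print("top",p,back("top",q,.172),back("top",q,.1))
for p in [(160,135),(370,55),(150,170),(387,70)]:
    q=(260+p[0]/5,200+p[1]/5); print("sc",p,back("scene",q,.172))
for p in [(163,38),(568,97),(525,455),(108,395)]:
    print("base top",back("top",(240+p[0]/7,140+p[1]/7),.01))
for p in [(65,290),(197,547),(508,395)]:
    print("base sc",back("scene",(260+p[0]/5,200+p[1]/5),.01))
E
```

```text
top (200, 228) [0.63366173 0.03817513] [0.64703824 0.03972474]
top (480, 265) [ 0.61889846 -0.05849433] [ 0.63113508 -0.0644087 ]
top (200, 222) [0.63576683 0.03813983] [0.64930588 0.03968671]
top (175, 252) [0.62540928 0.04696415] [0.63814861 0.04919238]
top (185, 305) [0.60681879 0.043806  ] [0.61812273 0.04579038]
top (490, 297) [ 0.6076441  -0.06165789] [ 0.61901175 -0.06781651]
top (467, 347) [ 0.59035908 -0.05325209] [ 0.60039213 -0.05876169]
sc (160, 135) [ 0.61110865 -0.05102103]
sc (370, 55) [0.6309764  0.04667223]
sc (150, 170) [ 0.62266708 -0.06438661]
sc (387, 70) [0.64133025 0.04774188]
base top [0.74275757 0.05547162]
base top [ 0.71518747 -0.10959476]
base top [ 0.56852924 -0.08792053]
base top [0.59609324 0.07996675]
base sc [ 0.57537198 -0.0840282 ]
base sc [ 0.71902759 -0.10807898]
base sc [0.74423568 0.05657041]
```

Run:
```python
import cv2
a=cv2.imread("pics/top0.png"); b=cv2.imread("pics/scene0.png")
cv2.imwrite("pics/c5.png",cv2.resize(a[165:195,258:322],None,fx=12,fy=12,interpolation=cv2.INTER_NEAREST))
cv2.imwrite("pics/c6.png",cv2.resize(b[206:260,284:344],None,fx=11,fy=11,interpolation=cv2.INTER_NEAREST))
```

```text
(no output)
```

View pics/c5.png

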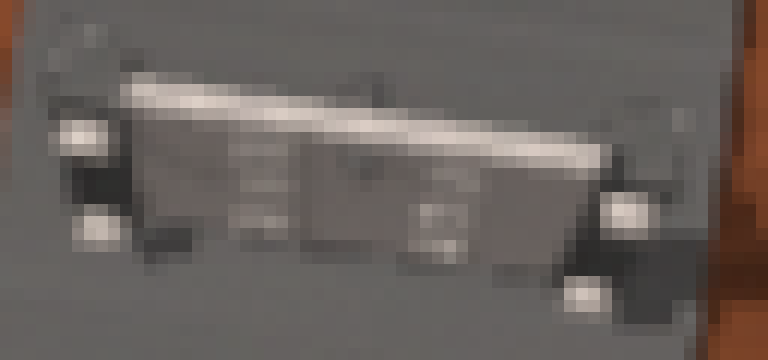

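View pics/c6.png

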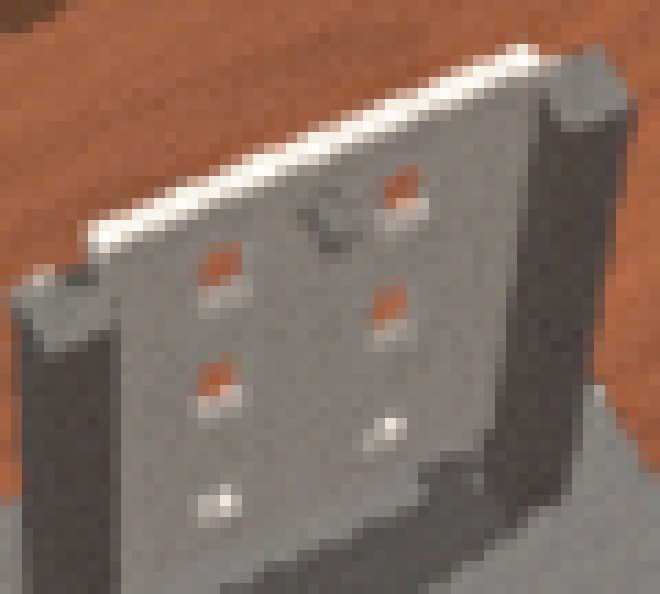

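Run:
```python
from h import *
sc=lambda u,v:(284+u/11-.5,206+v/11-.5)
tp=lambda u,v:(258+u/12-.5,165+v/12-.5)
posts=[((16,-64.5,172),sc(46,350)),((16,-48.5,172),sc(115,328)),((0,-64.5,172),sc(12,287)),((16,48.5,172),sc(575,125)),((16,64.5,172),sc(632,100)),((0,64.5,172),sc(600,47))]
slots=[]
for y,k,u,v in [(-20,130,220,308),(-20,85,220,420),(-20,40,220,524),(20,130,406,225),(20,85,390,347),(20,40,387,449)]: slots.append(((5,y,k),sc(u,v)))
stop=[((0,-48,172),sc(88,224)),((5,-48,172),sc(95,250)),((5,48,172),sc(545,68))]
ttop=[((5,48,172),tp(125,72)),((0,48,172),tp(128,102)),((5,-48,172),tp(610,143)),((0,-48,172),tp(610,172))]
basT=[(163,38),(568,97),(525,455),(108,395)]
bas=[((1,1),"top",(163,38)),((1,-1),"top",(568,97)),((0,-1),"top",(525,455)),((0,1),"top",(108,395))]
basS=[((0,-1),(65,290)),((1,-1),(197,547)),((1,1),(508,395))]
def res(q,full=False):
    p=q[:3];dz,ds=q[3],q[4];o=[]
    for L,px in posts:o.append(proj("scene",world(p,L))[0]-px)
    for L,px in slots:o.append(proj("scene",world(p,np.add(L,[0,0,dz])))[0]-px)
    for L,px in stop:o.append(proj("scene",world(p,np.add(L,[0,0,ds])))[0]-px)
    for L,px in ttop:o.append(proj("top",world(p,np.add(L,[0,0,ds])))[0]-px)
    for (i,j),n,c in bas:o.append(proj("top",world(p,(q[6] if i else q[5],j*q[7],q[8])))[0]-(240+c[0]/7-.5,140+c[1]/7-.5))
    for (i,j),c in basS:o.append(proj("scene",world(p,(q[6] if i else q[5],j*q[7],q[8])))[0]-(260+c[0]/5-.5,200+c[1]/5-.5))
    return np.array(o) if full else np.ravel(o)
r=least_squares(res,[.62,-.01,-.16,0,0,-50,100,84,10],loss="soft_l1")
print(np.round(r.x,4));print(np.round(res(r.x,True),1).tolist())
J=r.jac;print(np.sqrt(np.diag(np.linalg.inv(J.T@J)))*.5)
```

```text
[ 6.225000e-01 -7.900000e-03 -1.620000e-01  1.086360e+01  1.190100e+01
 -3.814110e+01  1.090797e+02  8.383950e+01  8.543400e+00]
[[-0.0, 0.8], [0.6, -0.2], [-0.3, 0.6], [-0.7, 1.0], [0.6, 0.5], [-0.2, -0.2], [0.5, -0.0], [0.1, -0.1], [-0.3, -0.3], [-0.3, 0.6], [0.1, -0.2], [-0.5, -0.0], [-0.2, 0.4], [0.3, -0.2], [-0.3, -0.7], [0.3, 0.6], [-0.3, 0.1], [-0.4, 0.3], [-0.7, -0.1], [-0.1, 0.3], [-0.1, 0.1], [-0.8, -0.4], [0.1, -0.2], [-0.5, -0.3], [-0.2, -0.1], [0.5, 0.4]]
[3.54348003e-04 3.12363809e-04 3.88631730e-03 1.19525540e+00
 1.25514636e+00 9.70307039e-01 7.91942194e-01 5.51111670e-01
 1.67446221e+00]
```

Run:
```python
from h import *
a=cv2.imread("pics/top0.png"); b=cv2.imread("pics/scene0.png")
T=lambda u,v:(90+u/5-.5,220+v/5-.5); S=lambda u,v:(300+u/8-.5,130+v/8-.5)
P=[("top",(-2.5,32,52),T(426,106)),("top",(-2.5,-32,52),T(548,57)),("top",(11.5,20,44),T(437,76)),("top",(11.5,-20,44),T(503,42)),
("top",(-113,0,46),T(572,265)),("top",(-5,0,32),T(492,95)),
("scene",(-2.5,32,52),S(526,186)),("scene",(-2.5,-32,52),S(455,312)),("scene",(-2.5,-32,0),S(437,408)),("scene",(-109,0,46),S(208,157)),
("scene",(11.5,20,44),S(545,238)),("scene",(11.5,-20,44),S(497,318))]
f=lambda p:np.ravel([proj(n,world(p,L))[0]-px for n,L,px in P])
r=least_squares(f,[.5,.2,.4],loss="soft_l1");print(r.x);print(np.round(f(r.x).reshape(-1,2),1).tolist())
p=r.x;print("grip",world(p,(-55,0,22)))
# overlay
def seg(im,n,sc,o,A):
    q=(proj(n,world(p,A))-o+.5)*sc
    cv2.polylines(im,[q.astype(int)],False,(255,0,0),1)
for n,im,o,s in(("top",a,(150,220),9),("scene",b,(300,130),8)):
    c=cv2.resize(im[o[1]:o[1]+62,o[0]:o[0]+80],None,fx=s,fy=s)
    for L in [[(0,32,0),(0,32,52),(0,-32,52),(0,-32,0),(0,32,0)],[(-5,32,0),(-5,32,52),(-5,-32,52),(-5,-32,0)],[(-5,8,32),(-105,8,32)],[(-5,-8,32),(-105,-8,32)],[(-105,8,46),(-113,8,46),(-113,-8,46),(-105,-8,46),(-105,8,46)]]+[[(0,y-3.5,44),(11.5,y-3.5,44),(11.5,y+3.5,44),(0,y+3.5,44)] for y in(-20,20)]: seg(c,n,s,o,L)
    cv2.imwrite(f"pics/ov_{n}.png",c)
```

```text
[0.48921745 0.26891726 0.45975118]
[[-0.3, 0.9], [-3.2, -0.3], [0.0, 0.3], [0.1, 0.3], [-0.0, 0.3], [-0.6, -1.4], [-0.3, 0.5], [-0.5, 0.5], [-0.6, 0.3], [-0.2, -0.1], [-0.1, 0.6], [0.3, 0.4]]
grip [[0.43992849 0.24451238 0.022     ]]
```

View pics/ov_top.png

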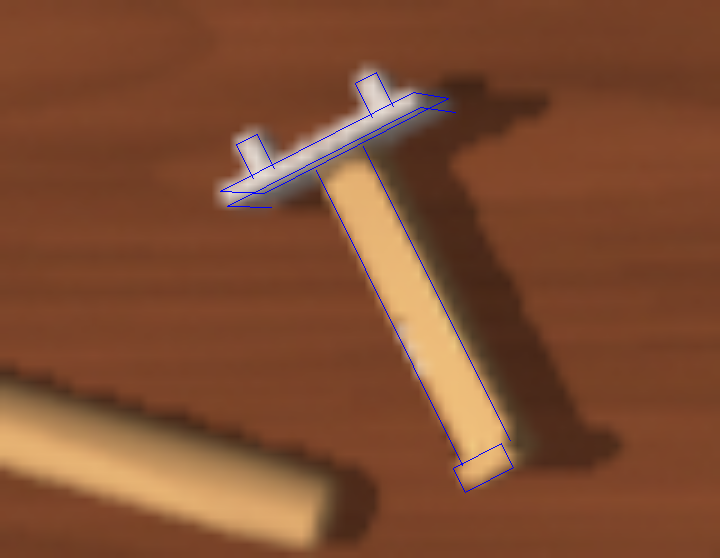

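View pics/ov_scene.png

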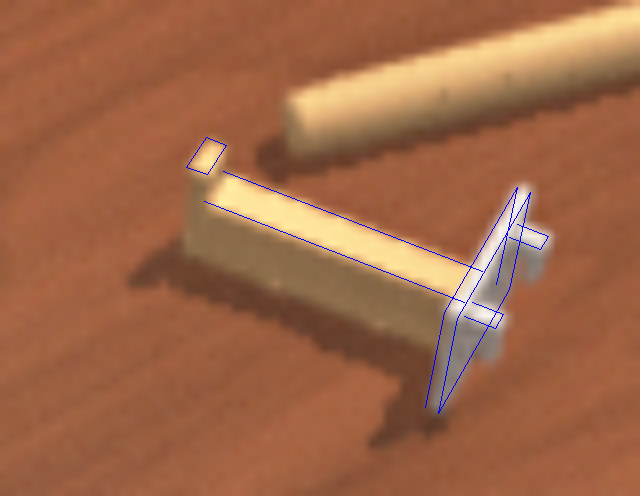

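```bash
cat >> h.py <<'E'
BR=[0.4892,0.2689,0.462]; ST=[0.6225,-0.0079,-0.162]
GX=-50
def q(yaw,flip=0): a=yaw/2+flip*np.pi/2; return np.array([0,np.cos(a),np.sin(a),0])
E
python3 - <<'E'
from h import *
from cell import planner
from cell import telemetry
p=world(BR,(GX,0,6))[0];print(p)
for f in(0,1):
    print(f,planner.ik(p,q(BR[2],f)),planner.ik(p+[0,0,.12],q(BR[2],f)))
    for x in(-60,0):print(planner.ik(world(ST,(x+GX,0,124))[0],q(ST[2],f)))
E
```

```text
[0.44444186 0.24661303 0.006     ]
0 [ 4.14970621e-01  6.30618414e-01  1.89738268e+00 -4.44089210e-16
  6.13591564e-01  1.52376695e+00] [ 4.14970621e-01  4.17510460e-01  1.85352553e+00 -4.44089210e-16
  8.70556668e-01  1.52376695e+00]
[-7.14366358e-02  4.29573324e-01  1.84011570e+00 -4.44089210e-16
  8.71903625e-01  1.66135969e+00]
[-8.09319830e-02  5.21599216e-01  1.68371291e+00 -4.44089210e-16
  9.36280526e-01  1.65186434e+00]
1 [ 4.14970621e-01  6.30618414e-01  1.89738268e+00 -4.44089210e-16
  6.13591564e-01 -1.61782571e+00] [ 4.14970621e-01  4.17510460e-01  1.85352553e+00 -4.44089210e-16
  8.70556668e-01 -1.61782571e+00]
[-7.14366358e-02  4.29573324e-01  1.84011570e+00 -4.44089210e-16
  8.71903625e-01 -1.48023296e+00]
[-8.09319830e-02  5.21599216e-01  1.68371291e+00 -4.44089210e-16
  9.36280526e-01 -1.48972831e+00]
```

Run:
```python
from h import *
from cell import bot,telemetry,vision
p=world(BR,(GX,0,6))[0]
bot.move_ptp(p+[0,0,.20],q(BR[2]))
im=vision.camera("scene");cv2.imwrite("pics/a1.png",im[:,:,::-1])
bot.move_linear(p+[0,0,.07],velocity=.15)
r=bot.move_linear(p,velocity=.06,max_force=6); print(r,telemetry.state()["tcp_pos"])
bot.close_gripper(90)
s=telemetry.state();print(s["time"],s["grip_width"],s["tcp_pos"],s["contact_force"])
im=vision.camera("scene");cv2.imwrite("pics/a2.png",cv2.resize(im[90:250,220:440,::-1],None,fx=3.6,fy=3.6))
im=vision.camera("top");cv2.imwrite("pics/a3.png",cv2.resize(im[200:310,130:280,::-1],None,fx=5,fy=5))
```

```text
False [0.44462899 0.24669701 0.0063111 ]
6.3083 0.17114272137593825 [0.4445441  0.24667207 0.00630533] [-1.49213466 -1.1354422   4.72229641]
```

View pics/a2.png

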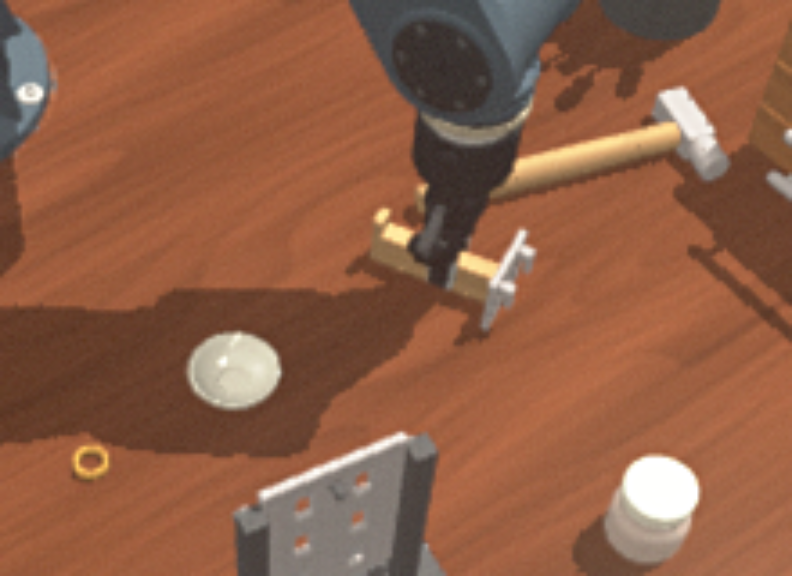

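The picture shows the arm gripped at its middle and upright. Next I lift it and carry it to a stand-off in front of the top row.

```bash
cat >> h.py <<'E'
ZO=6.3
def tgt(bx,bz,by=0): return world(ST,(bx+GX,by,bz+ZO))[0]
E
python3 - <<'E'
from h import *
from cell import bot,telemetry,vision
p=telemetry.state()["tcp_pos"]
bot.move_linear(p+[0,0,.12],velocity=.12)
bot.move_ptp(tgt(-50,118.5),q(ST[2]))
bot.dwell(.3)
s=telemetry.state();print(s["time"],s["grip_width"],s["tcp_pos"]-tgt(-50,118.5),s["contact_force"],s["orientation"],q(ST[2]))
im=vision.camera("scene");cv2.imwrite("pics/b2.png",cv2.resize(im[160:300,240:380,::-1],None,fx=4.2,fy=4.2))
im=vision.camera("top");cv2.imwrite("pics/b3.png",cv2.resize(im[130:260,210:370,::-1],None,fx=4.6,fy=4.6))
E
```

```text
8.85 0.1698364473403111 [-6.30690938e-05  7.67667672e-04  2.94870669e-05] [ 1.06020496 -0.12637284 -1.13639591] [-1.68822662e-05  9.96780125e-01 -8.01834306e-02  9.21419557e-06] [ 0.          0.99672129 -0.08091146  0.        ]
```

View pics/b2.png

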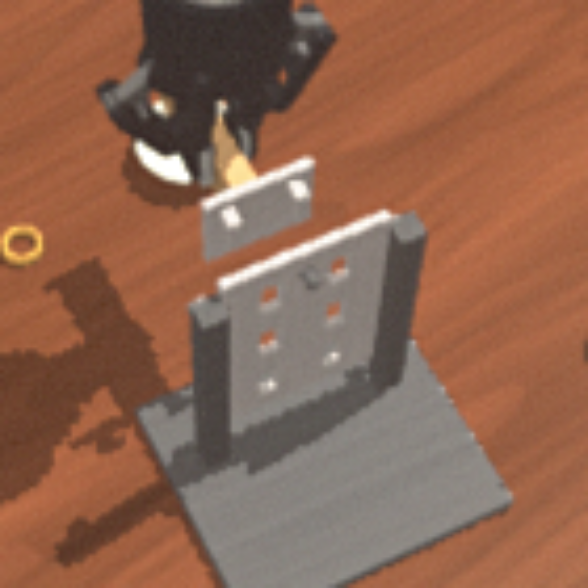

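View pics/b3.png

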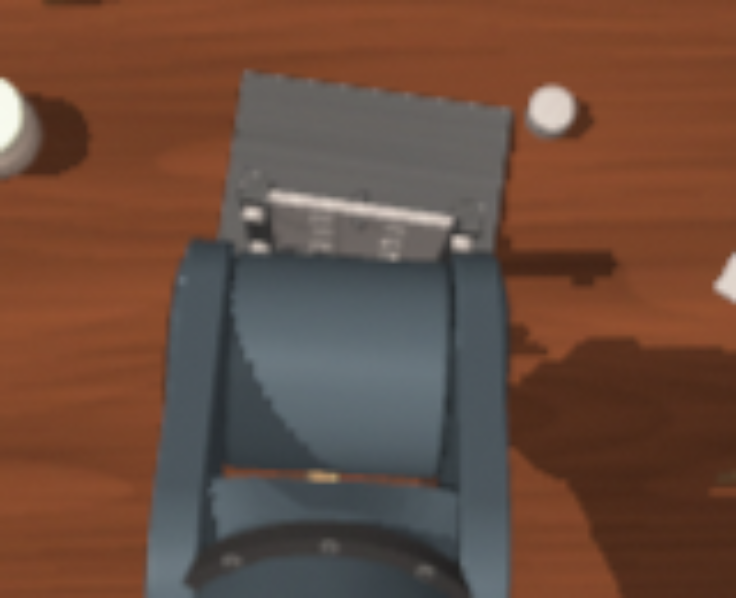

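Run:
```python
from h import *
im=cv2.imread("pics/b2.png")
cv2.imwrite("pics/b4.png",cv2.resize(im[140:280,180:340],None,fx=5,fy=5,interpolation=cv2.INTER_CUBIC))
b=world(ST,(-50,0,118.5))[0]
for L in [(0,-32,52),(0,32,52),(0,-32,0),(0,32,0),(11.5,-20,44),(11.5,20,44)]:
    X=world([b[0],b[1],ST[2]],np.add(L,[0,0,118.5])); u=((proj("scene",X)[0]-(240,160)+.5)*4.2-(180,140))*5; print(L,u.round())
```

```text
(0, -32, 52) [116. 344.]
(0, 32, 52) [660. 121.]
(0, -32, 0) [122. 611.]
(0, 32, 0) [642. 394.]
(11.5, -20, 44) [268. 426.]
(11.5, 20, 44) [608. 286.]
```

View pics/b4.png

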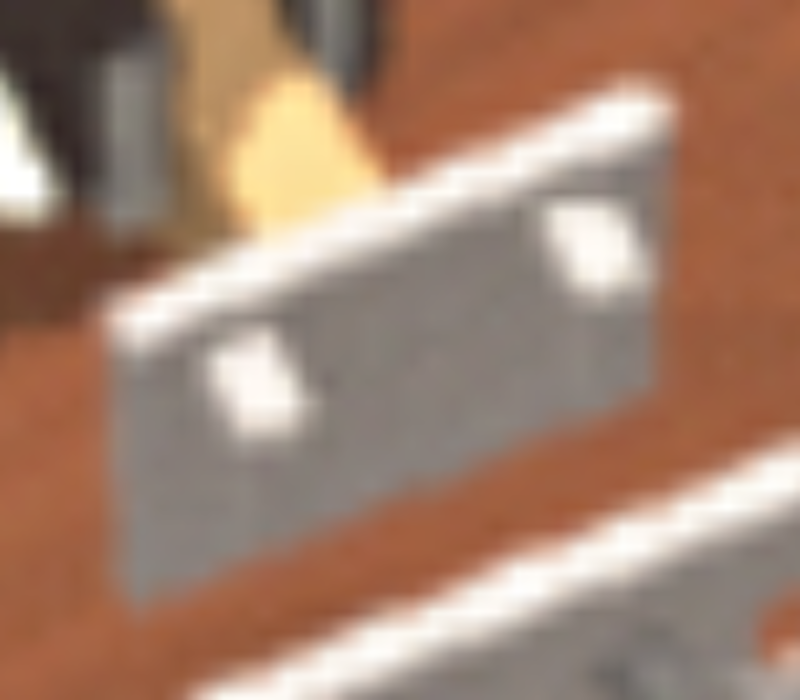

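```bash
cat >> h.py <<'E'
def loc(p):  # tcp -> bracket origin in stand frame mm
    d=(np.array(p)-[ST[0],ST[1],0])*1000;c,s=np.cos(ST[2]),np.sin(ST[2])
    return np.round([c*d[0]+s*d[1]-GX,-s*d[0]+c*d[1],d[2]-ZO],2)
def rep(tag=""):
    from cell import telemetry
    s=telemetry.state();c,w=np.cos(ST[2]),np.sin(ST[2]);f=s["contact_force"]
    print(tag,round(s["time"],2),loc(s["tcp_pos"]),"F",np.round([c*f[0]+w*f[1],-w*f[0]+c*f[1],f[2]],2),"T",np.round(s["ft_torque"],2),s["grip_width"].__round__(3))
E
python3 - <<'E'
from h import *
from cell import bot
rep()
bot.move_linear(tgt(-18,118.5),velocity=.08); bot.dwell(.2); rep("pre")
print(bot.move_linear(tgt(-6.5,118.5),velocity=.02,max_force=4)); rep("a")
bot.dwell(.2); rep("b")
E
```

```text
8.95 [-50.1    0.42 118.52] F [ 0.38  0.11 -1.22] T [ 0.01  0.04 -0.01] 0.172
pre 9.7 [-1.8350e+01  1.0000e-02  1.1852e+02] F [-0.36  0.85 -1.56] T [ 0.03  0.01 -0.03] 0.166
False
a 10.43 [-6.5800e+00 -1.0000e-02  1.1842e+02] F [ 0.44  0.02 -1.17] T [ 0.02  0.07 -0.02] 0.171
b 10.62 [-6.5700e+00  2.0000e-02  1.1853e+02] F [-0.17 -0.15 -1.66] T [0.01 0.09 0.01] 0.173
```

Run:
```python
from h import *
from cell import bot
for x in(-4,-2,-.5):
    r=bot.move_linear(tgt(x,118.5),velocity=.015,max_force=5); bot.dwell(.1); rep(f"{x} {r}")
```

```text
-4 False 11.04 [-4.6400e+00 -1.0000e-02  1.1831e+02] F [-5.9  -0.21 -0.39] T [ 0.07  0.59 -0.02] 0.169
-2 False 11.43 [-2.8000e+00 -1.0000e-02  1.1826e+02] F [-6.06 -0.19 -0.27] T [0.16 0.79 0.01] 0.166
-0.5 False 11.78 [-1.4500e+00  1.0000e-02  1.1823e+02] F [-7.75 -0.27  0.57] T [ 0.12  0.86 -0.02] 0.164
```

Run:
```python
from h import *
from cell import bot,vision
for x in(.5,1.5,2.5,3.5):
    r=bot.move_linear(tgt(x,118.5),velocity=.015,max_force=5); bot.dwell(.15); rep(f"{x} {r}")
    from cell import telemetry
    if np.linalg.norm(telemetry.state()["contact_force"][:2])>12: break
im=vision.camera("scene");cv2.imwrite("pics/d2.png",cv2.resize(im[190:280,270:360,::-1],None,fx=6.5,fy=6.5))
```

```text
0.5 False 12.18 [-1.090e+00  8.000e-02  1.182e+02] F [-10.97   0.12   3.09] T [ 0.19  1.37 -0.05] 0.171
1.5 False 12.57 [ -1.02   0.13 117.83] F [-15.04   1.12   4.06] T [ 0.37  1.99 -0.19] 0.171
```

View pics/d2.png

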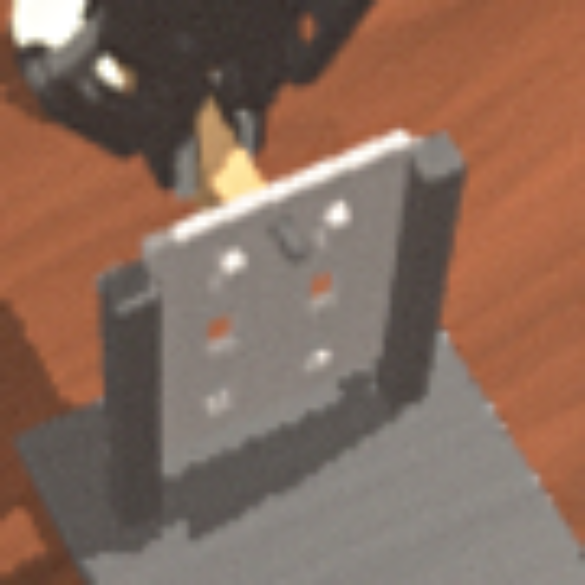

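The picture shows both tabs through the top slots, bright at (232,262) and (338,212), and the pin's tail pushed out at the back. The plate met a hard stop at x = -1.0. I'll ease off the pressure and slide it down.

Run:
```python
from h import *
from cell import bot,telemetry
bot.move_linear(tgt(0,118),velocity=.02); bot.dwell(.3); rep("ease")
for z in(115,112,110.5,109,108,107,106,105,104):
    r=bot.move_linear(tgt(0,z),velocity=.02,max_force=8); bot.dwell(.15); rep(f"{z} {r}")
    f=telemetry.state()["contact_force"]
    if f[2]>12: break
```

```text
ease 13.18 [-1.1600e+00  4.0000e-02  1.1766e+02] F [-7.22  0.76  0.93] T [ 0.18  0.99 -0.07] 0.169
115 False 13.62 [-1.5300e+00  1.0000e-02  1.1412e+02] F [-7.03  0.39 -3.69] T [ 0.21  1.11 -0.01] 0.173
112 False 14.07 [-1.6400e+00 -5.0000e-02  1.1027e+02] F [ -3.47   1.57 -20.29] T [ 0.28  1.24 -0.08] 0.17
110.5 False 14.47 [-1.3300e+00 -3.0000e-02  1.0956e+02] F [ -6.58   0.71 -14.51] T [ 0.3   1.52 -0.16] 0.169
109 False 14.88 [-1.1000e+00 -4.0000e-02  1.0875e+02] F [-10.38  -0.21  -8.21] T [ 0.29  1.65 -0.11] 0.168
108 False 15.28 [-9.8000e-01  3.0000e-02  1.0826e+02] F [-12.88  -0.24  -3.4 ] T [ 0.26  1.86 -0.28] 0.17
107 False 15.68 [-9.8000e-01  8.0000e-02  1.0773e+02] F [-1.512e+01 -1.000e-02  2.260e+00] T [ 0.38  2.2  -0.28] 0.166
106 False 16.07 [-9.6000e-01  9.0000e-02  1.0698e+02] F [-15.08   0.99   5.09] T [ 0.33  2.35 -0.29] 0.171
105 False 16.48 [ -0.97   0.11 106.23] F [-17.36  -0.05   8.6 ] T [ 0.35  2.51 -0.24] 0.17
104 False 16.88 [ -0.98   0.12 105.89] F [-21.6   -1.15  15.41] T [ 0.36  2.91 -0.23] 0.173
```

Run:
```python
from h import *
from cell import bot,telemetry,vision
bot.move_linear(tgt(-1.2,105),velocity=.02); bot.dwell(.2); rep("ease")
bot.move_linear(tgt(-1.2,104),velocity=.02); bot.dwell(.2); rep("104")
im=vision.camera("scene");cv2.imwrite("pics/e2.png",cv2.resize(im[190:280,270:360,::-1],None,fx=6.5,fy=6.5))
```

```text
ease 17.32 [ -0.97   0.14 106.41] F [-10.77   1.28   3.69] T [ 0.3   1.59 -0.2 ] 0.168
104 17.77 [ -1.04   0.16 105.86] F [-15.68   0.24   9.29] T [ 0.26  1.89 -0.18] 0.168
```

View pics/e2.png

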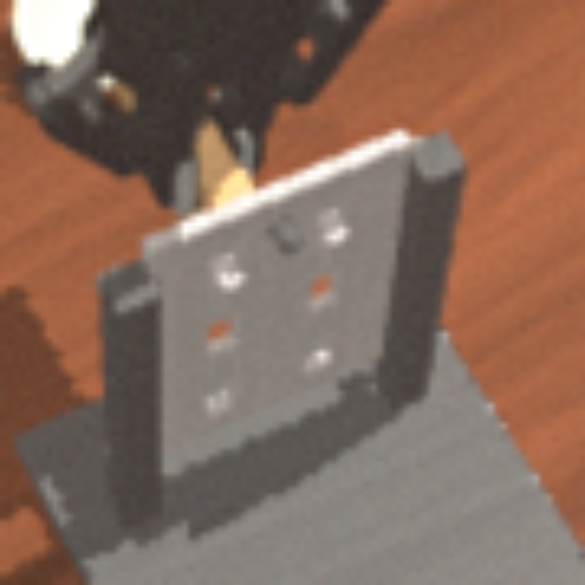

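The hooks now sit low in the slots and the pin's tail is back to its original look. It hits a firm stop at z = 105.87 under two different loads. I'll unload and release.

Run:
```python
from h import *
from cell import bot,telemetry,vision
bot.move_linear(tgt(-1.3,105.7),velocity=.02); bot.dwell(.3); rep("neutral")
bot.move_linear(tgt(-1.8,105.7),velocity=.02); bot.dwell(.3); rep("n2")
im=vision.camera("scene");cv2.imwrite("pics/f2.png",cv2.resize(im[190:280,270:360,::-1],None,fx=6.5,fy=6.5))
```

```text
neutral 18.38 [ -1.     0.15 106.97] F [-9.44  0.94  2.78] T [ 0.3   1.42 -0.15] 0.168
n2 18.93 [ -1.     0.11 106.98] F [-6.73  0.5  -0.3 ] T [ 0.18  1.03 -0.16] 0.172
```

Run:
```python
from h import *
from cell import bot,telemetry,vision
for x,z in((-2.8,105.3),(-2.8,104.5),(-3.2,104.5)):
    bot.move_linear(tgt(x,z),velocity=.02); bot.dwell(.3); rep(f"{x,z}")
```

```text
(-2.8, 105.3) 19.52 [-1.7800e+00  2.0000e-02  1.0599e+02] F [2.53 0.18 2.78] T [-0.12 -0.57  0.05] 0.161
(-2.8, 104.5) 20.07 [-1.6700e+00  2.0000e-02  1.0561e+02] F [ 1.44 -0.98  8.23] T [-0.13 -0.63 -0.02] 0.168
(-3.2, 104.5) 20.62 [-1.6800e+00  5.0000e-02  1.0567e+02] F [ 3.71 -0.72  6.98] T [-0.2  -0.9   0.01] 0.169
```

Run:
```python
from h import *
from cell import bot,telemetry,vision
bot.move_linear(tgt(-2.4,105),velocity=.02); bot.dwell(.3); rep("neutral")
bot.open_gripper(); bot.dwell(.3); rep("open")
im=vision.camera("scene");cv2.imwrite("pics/g2.png",cv2.resize(im[190:280,270:360,::-1],None,fx=6.5,fy=6.5))
```

```text
neutral 21.18 [-1.6900e+00  3.0000e-02  1.0578e+02] F [ 0.4  -0.91  6.25] T [-0.12 -0.37 -0.04] 0.17
open 22.16 [-2.4000e+00  1.0000e-02  1.0501e+02] F [-0.75  0.12 -0.32] T [0.01 0.01 0.03] 0.999
```

View pics/g2.png

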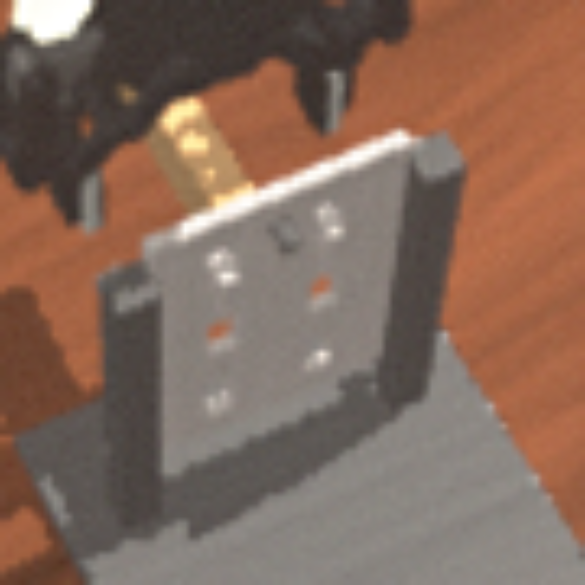

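Run:
```python
from h import *
from cell import bot,telemetry,vision
print(bot.move_linear(tgt(-12,170),velocity=.08,max_force=4)); rep()
print(bot.move_linear(tgt(-40,260),velocity=.12,max_force=6)); rep()
s=telemetry.state()["joints"].copy(); s[0]-=1.0; bot.goto_joints(s); bot.dwell(.3); rep()
a=vision.camera("scene");t=vision.camera("top")
cv2.imwrite("pics/h1.png",cv2.resize(a[190:280,270:360,::-1],None,fx=6.5,fy=6.5))
cv2.imwrite("pics/h2.png",cv2.resize(t[150:240,240:340,::-1],None,fx=7,fy=7))
cv2.imwrite("pics/h3.png",t[:,:,::-1])
```

```text
False
 23.18 [-1.2210e+01 -3.0000e-02  1.6956e+02] F [-0.17  0.49  0.12] T [ 0.04  0.   -0.03] 0.997
False
 24.12 [-4.0210e+01 -5.0000e-02  2.5928e+02] F [ 0.13 -0.64  0.02] T [ 0.02  0.02 -0.01] 1.001
 26.27 [-203.58 -484.46  259.28] F [-0.31  0.47  0.04] T [ 0.02 -0.01 -0.03] 1.001
```

View pics/h1.png

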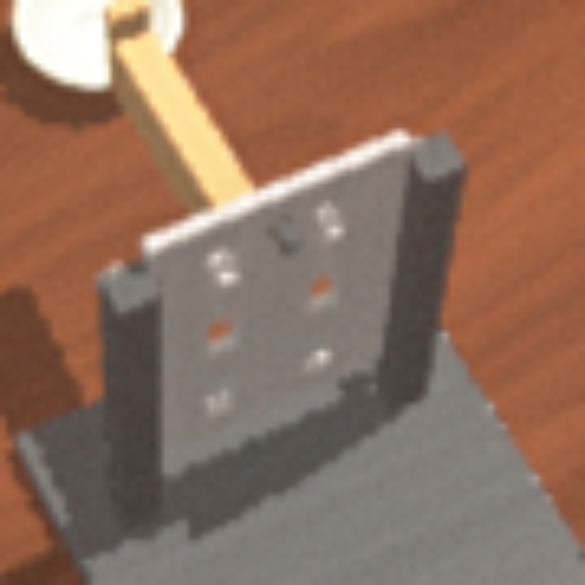

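View pics/h2.png

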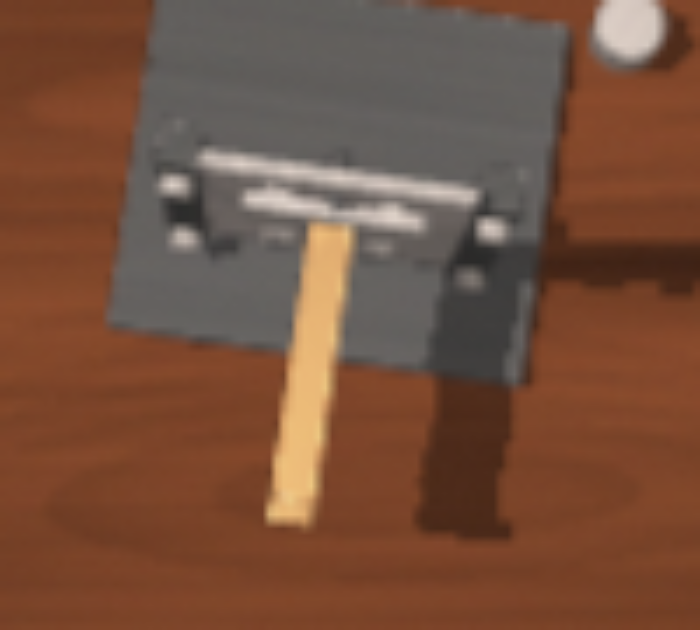

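View pics/h3.png

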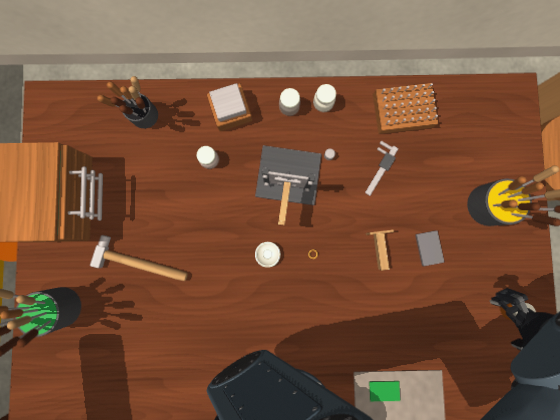

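Run:
```python
from h import *
# end stop top centre bracket (-109,0,46); rotate about neck rest (5,0,34) by droop
for th in(0,2,4,6,8):
    t=np.radians(th); v=np.array([-114,12]); x=5+v[0]*np.cos(t)-v[1]*np.sin(t); z=34+v[0]*np.sin(t)+v[1]*np.cos(t)
    X=world(ST,(x,0,z+106)); print(th,((proj("scene",X)[0]-(270,190)+.5)*6.5).round(),((proj("top",X)[0]-(240,150)+.5)*7).round())
```

```text
0 [129.   1.] [292. 506.]
2 [128.   7.] [292. 507.]
4 [128.  13.] [292. 509.]
6 [128.  20.] [292. 509.]
8 [129.  27.] [292. 510.]
```

Run:
```python
from h import *
a=vision.camera("scene")
c=cv2.resize(a[180:230,275:325,::-1],None,fx=12,fy=12,interpolation=cv2.INTER_CUBIC).copy()
cols=[(255,0,0),(0,255,0),(0,0,255)]
for th,col in zip((0,4,7),cols):
    t=np.radians(th)
    for P in([(-105,-8,46),(-113,-8,46),(-113,8,46),(-105,8,46),(-105,-8,46)],[(-105,8,32),(-5,8,32)],[(-113,-8,46),(-113,-8,0),(-5,-8,0)],[(-105,-8,32),(-5,-8,32)]):
        L=[]
        for x,y,z in P:
            v=(x-5,z-34);L.append((5+v[0]*np.cos(t)-v[1]*np.sin(t),y,140+v[0]*np.sin(t)+v[1]*np.cos(t)))
        cv2.polylines(c,[((proj("scene",world(ST,np.array(L)))-(275,180)+.5)*12).astype(int)],False,col,1)
cv2.imwrite("pics/k.png",c)
```

```text
(no output)
```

View pics/k.png

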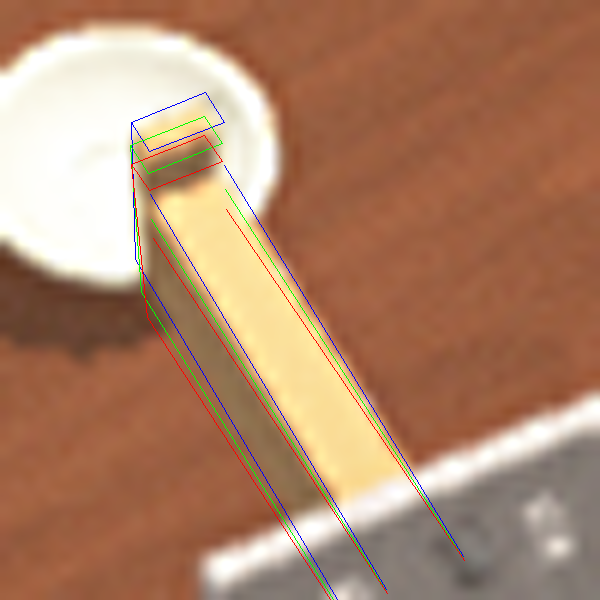

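The overlay shows the end stop at (175,120), which matches a droop of about 0–3°. That is inside the 7° limit, so I'm handing in.

Run:
```python
from cell import order,telemetry
print(order.sign_off(),telemetry.state()["time"])
```

```text
the job is handed in; nothing more can be done
the job is handed in; nothing more can be done
```

The tool arm is hanging by both hooks in the top row, and I handed the job in at about 27 s of the 64 s allowed; no verdict is reported.

**What I did**
- I located the tool arm and the stand from both cameras. The strip came out about 11 mm higher than nominal.
- I gripped the arm from above and pressed both tabs into the top row. The pin pushed back with about 6–8 N until the plate reached a hard stop.
- I slid it down about 12 mm until it stopped firmly at a bracket height of about 106 mm, then unloaded, let go and backed away.

**What the last checks showed**
- **Hooks:** both tabs show in the top slots and sit low, and the arm hangs square.
- **Droop:** about 0–3° by overlay on the scene picture, against a limit of about 7°.
- **Pin:** it appears out again above the plate, judged from its tail in the pictures and the push felt on the way down. I could not measure it directly.
- **Other things on the bench:** they look unmoved in the last top picture, though I did not measure them.

**What disagreed**
- The plate read flat at x = -1 mm rather than 0, which is within the calibration error.
- The reported height wandered by about 1 mm with sideways load, so I trusted the repeated firm stop instead.
- The wrist read about 22 N sideways and 15 N vertical at the most, near 27 N combined, which is under the 40 N limit.

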